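Stand the tipped cartons up in the stock lane

TASK

Two tall cartons in the stock lane on the bench, the white one with a blue band and the black one with a red band, have tipped over and lean on the low cartons at the ends. Stand each of them upright again, foot down and square in the pocket it tipped out of (the white one to the right of the standing middle carton, the black one to its left, as the robot sees them), and let go. Leave the other cartons in the lane standing in their places, and do not disturb the other things on the bench.

Things in the scene. Friction and masses are not known exactly. Their poses are not given: they have to be found in the camera images.
- white_carton_center (a point): tall white carton with a blue band; 50 (x) by 46 (y) by 160 mm (z), 0.13 to 0.25 kg, rigid. It leans about 39 degrees towards the right (lane -y) end, foot edge near mid-pocket, side resting on the top edge of the low brown carton; its top 70 mm stick out past that edge. Lift it to turn it: its foot is off-centre. Point: the carton's centre, half-way up; z runs foot to top, x across the lane.
- black_carton_center (a point): tall black carton with a red band; 50 (x) by 46 (y) by 160 mm (z), 0.13 to 0.25 kg, rigid. It leans about 39 degrees towards the left (lane +y) end, foot edge near mid-pocket, side resting on the top edge of the low blue carton; its top 70 mm stick out past that edge. Lift it to turn it: its foot is off-centre. Point: the carton's centre, half-way up; z runs foot to top, x across the lane.
- lane: fixed grey tray, 391 mm long, five pockets in a row at 75 mm pitch; origin under its centre on the bench, y along it, x across, z up; stands turned by up to 0.35 rad. Each pocket's clear floor (6 mm above the bench) is 59 mm (y) by 64 mm (x), between black cross bars 16 mm wide, 8 mm high and aluminium side walls 14 mm high (the wire on them, 19 mm high, is looks only).
- pocket_right (a point): centre of the floor of the white carton's pocket, 75 mm from the lane's centre towards lane -y; axes as the lane's
- pocket_left (a point): centre of the floor of the black carton's pocket, 75 mm from the lane's centre towards lane +y; axes as the lane's
- middle_carton_center (a point): centre (80 mm above the floor) of the tall white carton with an orange band that stands upright in the middle pocket, 50 by 46 by 160 mm, 0.25 kg, loose; a neighbour to leave standing. A carton centred in the next pocket clears it by 29 mm.
- brown_carton_center (a point): centre (35 mm above the floor) of the low brown carton standing in the rightmost pocket, 44 mm (across the lane) by 40 mm (along it) by 70 mm tall, 0.55 kg, loose; to leave standing
- blue_carton_center (a point): centre (35 mm above the floor) of the low blue carton standing in the leftmost pocket, 44 mm (across the lane) by 40 mm (along it) by 70 mm tall, 0.55 kg, loose; to leave standing
- spray_can: bystander: blue and white spray can, 64 mm across, 170 mm tall, standing beyond the lane; origin under its foot
- wrench: bystander: steel wrench, 170 mm long, lying flat on the near right of the bench; origin under it
- jar: bystander: small jar with yellow label and black cap, 60 mm across, 65 mm tall, on the near left of the bench; origin under its foot
- tape_roll: bystander: amber roll of packing tape lying flat, 100 mm across, 48 mm high, beyond the lane; origin under its centre
- flat_box: bystander: flat black box, 160 by 110 by 30 mm, lying beyond the lane; origin under its centre
There are look-alikes about, which are no part of the job. What is shaped like the part that bears black_carton_center but green is not meant.

How it is judged:
At the end, for the whole second after the job is handed in: Both tipped cartons stand upright (4 degrees) on the floor of their own pockets (centre within 13 mm of the pocket centre, 74 to 86 mm above its floor), square with the lane (17 degrees), released, at rest; the other lane cartons are upright within 25 mm of their start (angle between each of white_carton_center, black_carton_center, middle_carton_center, brown_carton_center, blue_carton_center's own z axis and vertical below 0.07 rad and horizontal distance between white_carton_center and pocket_right below 0.013 m and z of white_carton_center in the frame of pocket_right between 0.074 and 0.086 m and (angle between the x axis of white_carton_center and the x axis of pocket_right, either way round below 0.3 rad or angle between the x axis of white_carton_center and the y axis of pocket_right, either way round below 0.3 rad) and linear speed of each of white_carton, black_carton below 0.02 m/s and contact force between each of white_carton, black_carton and the fingers below 0.1 N and horizontal distance between black_carton_center and pocket_left below 0.013 m and z of black_carton_center in the frame of pocket_left between 0.074 and 0.086 m and (angle between the x axis of black_carton_center and the x axis of pocket_left, either way round below 0.3 rad or angle between the x axis of black_carton_center and the y axis of pocket_left, either way round below 0.3 rad) and distance of each of middle_carton_center, brown_carton_center, blue_carton_center from where it was at the start of the episode below 0.025 m); the robot touches nothing.
It fails at once if a carton that was standing in the lane is knocked over or tipped by more than 20 degrees (angle between any of middle_carton_center, brown_carton_center, blue_carton_center's own z axis and vertical above 0.35 rad).
It fails at once if the spray can, tape roll, flat box, wrench or jar is pushed by more than 30 mm (distance of any of spray_can, tape_roll, flat_box, wrench, jar from where it was at the start of the episode above 0.03 m).
It also fails if it takes over 53 s, if anything falls off the work surface, if the arm or the gripper's body presses on something with over 40 N, if the wrist force passes 120 N, or if a joint passes its speed limit or range.

ROBOT

A 6-joint arm with a two-finger parallel gripper is mounted at the origin on the work surface. World frame = base frame: x ahead of the robot, y to its left, z up, the work surface at z = 0. Lengths are in m, angles in rad, forces in N, time in s.
With the tool pointing down it reaches from about 0.375 to 0.9 m from the base axis. Payload 3.1 kg.
Tool frame: the origin (TCP) lies on the centre line of the jaws, within the pads' length; the fingertips stand 8 mm ahead of it and the grasp point (between the pads) lies 11 mm behind it; z points along the fingers, y is the line along which they close (so a half turn about z gives the same grasp; the last joint's range is limited). The gripper opens to 87 mm and grips with 3 to 60 N. Pads are 19 mm wide; open, the fingers measure 117 mm over their backs; the gripper's body (75 mm by 190 mm) begins 51 mm behind the grasp point.
Start: joints at [-0.178, 0.527, 1.433, -0, 1.181, -0.178], TCP at [0.625, 0, 0.231] pointing down, gripper open.
Joint ranges: [-3.08, 3.08], [-0.75, 2.2], [0.22, 2.44], [-1.43, 4.57], [0, 2.65], [-2.85, 2.85]. Speed limits (rad/s): [2.79, 2.79, 3.14, 3.14, 3.14, 3.14].

INTERFACE

Orientations are given as a unit quaternion [x, y, z, w].
In Python, from rig import robot gives the robot as it stands. The module is installed in compiled form; this text tells all that it offers.
- The arm moves only by the tool send_rows, never from a script. Its argument "increments" is one flat list of numbers, 7 for each row, row after row: the turn, a rotation vector about the world's x, y, z in rad, then the shift along the world's x, y, z in cm, then the opening, from 0 (shut) to 1 (fully open). A call has 1 to 20 rows; each row shifts and turns the commanded pose from where the row before left it; what a row does not reach is not made up. A row lasts 1/12 s, in which the tool goes at most 41.7 mm and 7.16 degrees, less where a joint would pass 70% of its speed; a pose out of reach is approached as far as the arm can. A call is refused whole if a number of a shift passes 4.17 or a number of a turn 0.125, either way. A call with a gripper value outside its range is refused whole. The fingers move at their own pace and stop on an object; "newtons" is the grip in N (left out, the last holds). Time passes only in rows, so rows that do not move let the fingers close. It gives the time, the measured TCP pose, the force, the opening and the grip force at its end, in the units of the state.
- robot.get_obs(): the state, without advancing time (a new reading comes with each control period).
- robot.camera(name): name is "scene" or "side" or "wrist"; returns a dict with "image" (420x560x3 uint8, red, green, blue), "range_z" (420x560 float32, m along the optical axis (not along the pixel's ray), 0 where there is no reading), "fx", "fy", "cx", "cy" (pixels), "R" (3x3) and "t" (3): a world point X has camera coordinates R X + t. Camera axes: x right, y down, z forward; pixel columns grow to the right and rows downward; lengths in m; the calibration is good to about 2 mm. The wrist camera is an equidistant fisheye: a pixel r from the principal point sees the ray r / f radians off the axis. A picture is of the moment at which its call begins.
- robot.hand_in(): hands the job in; it is judged then, once.
The state is a dict: "time": time; "q": joint angles; "joint_velocities": joint speeds; "joint_torque": joint torques, N m; "position": TCP position; "tool_rot": TCP orientation; "ft_force": force on the tool from outside, world axes, zero at the start; "moment": the same for the moment, N m; "grip_width": finger opening in m; "grip_force": force on a finger pad.
Only numpy, scipy, OpenCV 4.12 (cv2) and the standard library are available. Lean on these libraries where they do the work, as an engineer would, in place of code of your own. Each camera call takes 0.05 s, during which the arm holds its last target. There are 200 camera calls.

## Working session

There is one attempt and no reset: what is moved stays moved. The work goes in short steps, Python scripts to look and compute and a tool call to move; the robot and the scene stay as the last step left them, time stands still between calls to the robot, and variables do not carry over. Pictures are saved under pics/ and viewed, at most 10 in all, crops included, and the job is handed in when it is done.

Besides the shell and the picture viewer there is one more tool, called as name(argument=value, ...) on one line, values as JSON. send_rows: Moves the arm, as the interface text tells. Its arguments: {"type":"object","properties":{"increments":{"type":"array"},"newtons":{"type":"number"}},"required":["increments"]}

```bash
mkdir -p pics
cat > h.py <<'E'
import numpy as np, cv2
from rig import robot
def cam(n):
    return robot.camera(n)
def pts(c):
    h,w=c["range_z"].shape; v,u=np.mgrid[:h,:w]; z=c["range_z"]
    P=np.stack([(u-c["cx"])/c["fx"]*z,(v-c["cy"])/c["fy"]*z,z],-1)
    W=(P-c["t"])@c["R"]; W[z==0]=np.nan
    return W
E
python3 - <<'E'
from h import *
for n in("scene","side"):
    c=cam(n); cv2.imwrite(f"pics/{n}0.png",c["image"][...,::-1]); np.savez(n+"0.npz",**{k:c[k] for k in c})
    print(n,c["R"].round(2).tolist(),c["t"], -np.array(c["R"]).T@c["t"])
print(robot.get_obs())
E
```

```text
scene [[0.38, 0.93, 0.02], [0.6, -0.23, -0.77], [-0.71, 0.3, -0.64]] [-0.1859529  -0.23614748  1.52802374] [ 1.28977921 -0.33475935  0.80598166]
side [[-1.0, -0.05, -0.02], [-0.01, 0.56, -0.83], [0.06, -0.83, -0.56]] [0.50506013 0.06475294 1.33550545] [0.43146193 1.09814295 0.80670698]
{'time': 0.1, 'q': array([-1.78503264e-01,  5.28375030e-01,  1.43376349e+00, -1.06598088e-05,
        1.18142611e+00, -1.78491361e-01]), 'joint_velocities': array([-2.19230113e-03, -2.57980307e-03, -3.00017050e-03,  4.20152396e-05,
        8.93801307e-04, -4.35511587e-04]), 'joint_torque': array([-3.02360622e-04, -4.40987206e+01, -1.77151054e+01,  6.34850166e-02,
        5.34114777e-02, -3.85449334e-05]), 'position': array([6.24353483e-01, 1.41089880e-04, 2.29671762e-01]), 'tool_rot': array([ 7.07109212e-01,  7.07103663e-01, -5.66381188e-04, -8.07097687e-04]), 'ft_force': array([ 0.47088971, -0.19912209, -1.23719418]), 'moment': array([-0.01563223,  0.00421345, -0.01574963]), 'grip_force': 0.0, 'grip_width': 0.08747679586909482}
```

View pics/scene0.png

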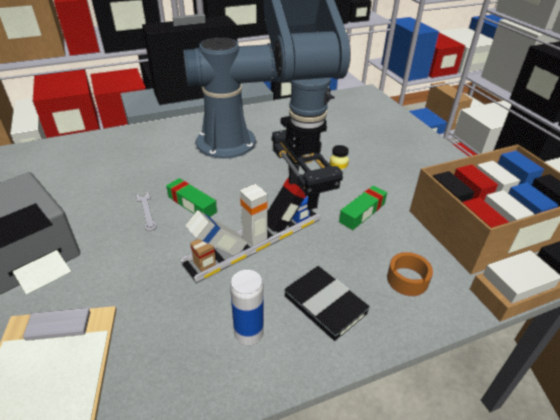

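View pics/side0.png

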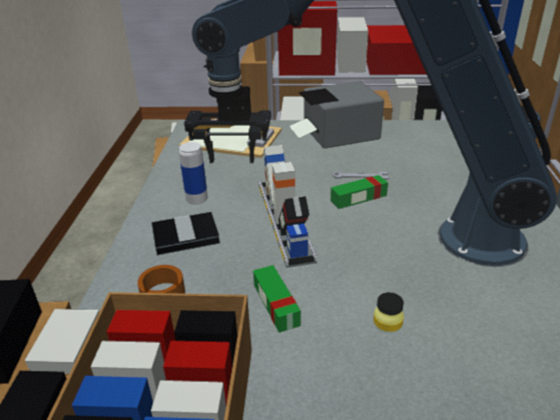

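The scene view shows the white/blue leaning carton at about (218,232) and the black/red one at (285,203). The middle carton is at (254,213), brown at (204,254) and blue at (303,210). Possible mix-ups: the green/red cartons at (190,197) and (363,207), the black flat box at (326,300), and the cartons in the bin on the right. I choose the two that lean in the tray.

Run:
```python
from h import *
for n,(x0,x1,y0,y1) in (("scene",(165,335,165,290)),("side",(245,335,140,270))):
    c=dict(np.load(n+"0.npz")); W=pts(c); im=c["image"]
    hsv=cv2.cvtColor(im,cv2.COLOR_RGB2HSV)
    m=np.zeros(im.shape[:2],bool); m[y0:y1,x0:x1]=1
    ok=m&np.isfinite(W[...,2])
    def rect(k,name):
        k=k&ok
        k=cv2.morphologyEx(k.astype(np.uint8),cv2.MORPH_OPEN,np.ones((2,2)))>0
        p=W[k]
        if len(p)<8: print(n,name,len(p));return
        r=cv2.minAreaRect((p[:,:2]*1000).astype(np.float32)); print(n,name,len(p),"med",np.median(p,0).round(4),"rect",np.round(r[0],1),np.round(r[1],1),round(r[2],1))
    z=W[...,2]; H,S,V=[hsv[...,i].astype(int) for i in range(3)]
    rect((z>.160)&(z<.172)&(V>120)&(S<90),"midtop")
    rect((z>.070)&(z<.082)&(H<18)&(S>70)&(V<200),"browntop")
    rect((z>.070)&(z<.082)&(H>100)&(H<130)&(S>110),"bluetop")
    rect((z>.008)&(z<.024),"tray")
    k=(z>.03)
    # plane normals of leaning cartons: local normals
    zz=cv2.resize(im[y0:y1,x0:x1],None,fx=800/(x1-x0) if n=="scene" else 4.4,fy=800/(x1-x0) if n=="scene" else 4.4,interpolation=cv2.INTER_CUBIC)
    cv2.imwrite(f"pics/{n}_crop.png",zz[...,::-1]); print(zz.shape)
```

```text
scene midtop 696 med [nan nan nan] rect [554.6 -74.8] [ 44.1 522.3] 63.0
scene browntop 149 med [nan nan nan] rect [ 547.1 -219.2] [42.8 38.4] 21.0
scene bluetop 35 med [nan nan nan] rect [574.6  40.1] [  0.5 223. ] 63.0
scene tray 1355 med [nan nan nan] rect [ 488.1 -132.4] [448.4 301.4] 58.9
(588, 800, 3)
side midtop 194 med [nan nan nan] rect [ 510.6 -222.4] [ 53.6 357.8] 2.3
side browntop 0
side bluetop 171 med [0.4681 0.0812 0.0743] rect [465.9  22.2] [157.1  49.5] 89.0
side tray 872 med [nan nan nan] rect [ 434.3 -236.6] [293.9 682. ] 14.2
(572, 396, 3)
```

View pics/scene_crop.png

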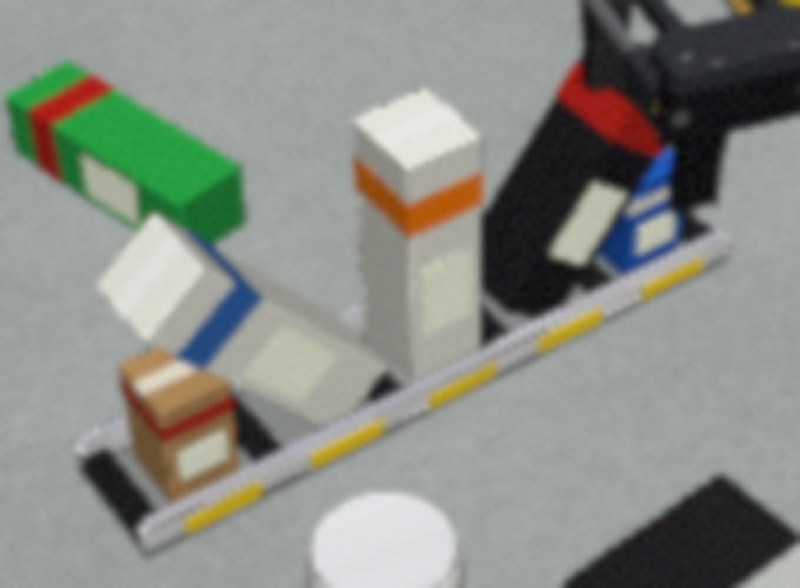

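The crop confirms the choice: the white carton with the blue band leans right onto brown, and the black one with the red band leans left onto blue. Next I refine with cleaner masks.

Run:
```python
from h import *
D={}
for n,(x0,x1,y0,y1) in (("scene",(165,335,165,290)),("side",(245,335,140,270))):
    c=dict(np.load(n+"0.npz")); W=pts(c); im=c["image"]
    H,S,V=[x.astype(int) for x in cv2.split(cv2.cvtColor(im,cv2.COLOR_RGB2HSV))]
    m=np.zeros(im.shape[:2],bool); m[y0:y1,x0:x1]=1
    ok=m&np.isfinite(W[...,2]); z=np.nan_to_num(W[...,2])
    def comp(k):
        nn,l,s,_=cv2.connectedComponentsWithStats((k&ok).astype(np.uint8),connectivity=4)
        return l==1+np.argmax(s[1:,4]) if nn>1 else k&ok
    def rect(k,name):
        p=W[comp(k)]
        if len(p)<8: print(n,name,len(p));return
        r=cv2.minAreaRect((p[:,:2]*1000).astype(np.float32)); print(n,name,len(p),"med",np.median(p,0).round(4),"rect",np.round(r[0],1),np.round(r[1],1),round(r[2],1))
    rect((z>.160)&(z<.174)&(V>120)&(S<90),"midtop")
    rect((z>.068)&(z<.084)&(H<18),"browntop")
    rect((z>.068)&(z<.084)&(H>100)&(H<130)&(S>110),"bluetop")
    p=W[comp((z>.006)&(z<.03)&((H>20)&(H<32)&(S>120)) )]
    # yellow wall marks: all
    k=ok&(H>18)&(H<34)&(S>130)&(z<.04)
    p=W[k]; 
    if len(p)>5:
        v=cv2.fitLine(p[:,:2].astype(np.float32),cv2.DIST_HUBER,0,.01,.01).ravel(); print(n,"yellow",len(p),v, "z",np.median(p[:,2]), "y range",p[:,1].min(),p[:,1].max())
    rect((z>.004)&(z<.03),"tray")
    # colour bands centres
    for nm,k in (("blueband",(H>95)&(H<130)&(S>110)&(z>.085)),("redband",((H<8)|(H>172))&(S>130)&(z>.085)),("orange",(H>5)&(H<18)&(S>150)&(z>.1))):
        rect(k,nm)
    for nm,s in (("white",(-.21,-.10)),("black",(0,.12))):
        # planes in region above low cartons by ransac
        q=W[ok&(z>.03)&(z<.2)&(W[...,1]>s[0])&(W[...,1]<s[1])&(((V>90)) if nm=="white" else (V<70))]
        rng=np.random.default_rng(0)
        for rep in range(3):
            best=None
            if len(q)<60: break
            for i in range(600):
                a,b,d=q[rng.choice(len(q),3,False)]; nv=np.cross(b-a,d-a); L=np.linalg.norm(nv)
                if L<1e-5: continue
                nv/=L; inl=abs((q-a)@nv)<.003
                if best is None or inl.sum()>best.sum(): best=inl
            p=q[best]; cc=p.mean(0); nv=np.linalg.svd(p-cc)[2][2]; nv*=np.sign(nv[2])
            print(n,nm,"plane n",nv.round(3),"c",cc.round(4),len(p),"min",p.min(0).round(3),"max",p.max(0).round(3)); q=q[~best]
```

```text
scene midtop 544 med [ 0.767  -0.1777  0.1709] rect [ 763.9 -177.2] [59.4 49.3] 71.2
scene browntop 129 med [ 0.5605 -0.2167  0.0761] rect [ 554.8 -215.6] [27.5 40. ] 14.4
scene bluetop 39 med [0.4856 0.0789 0.077 ] rect [487.3  75.8] [10.9 47.3] 44.0
scene yellow 205 [ 0.25382665 -0.96724975  0.55591655 -0.11069131] z 0.011908579163226737 y range -0.2397064906073069 0.2774927577643533
scene tray 1997 med [ 0.5357 -0.1176  0.016 ] rect [511.  -71.4] [ 88.1 395. ] 12.2
scene blueband 102 med [ 0.5633 -0.1952  0.1211] rect [ 563.5 -195. ] [11.1 40. ] 30.7
scene redband 217 med [0.4943 0.0409 0.1295] rect [585.8  13.3] [ 52.2 268.1] 71.4
scene orange 152 med [ 0.5285 -0.0811  0.1317] rect [522.5 -81.8] [63.5 36.5] 59.0
scene white plane n [-0.972 -0.234  0.017] c [ 0.5568 -0.1722  0.0854] 776 min [ 0.539 -0.21   0.03 ] max [ 0.569 -0.106  0.161]
scene white plane n [-0.054 -0.002  0.999] c [ 0.7517 -0.1797  0.1702] 542 min [ 0.489 -0.21   0.155] max [ 0.793 -0.1    0.174]
scene white plane n [0.007 0.002 1.   ] c [ 0.3213 -0.1783  0.0473] 478 min [ 0.216 -0.21   0.042] max [ 0.561 -0.1 
[... 1042 characters left out ...]
05] c [ 0.5356 -0.1771  0.1223] 304 min [ 0.37  -0.209  0.034] max [ 0.565 -0.106  0.159]
side white plane n [-0.969 -0.248  0.008] c [ 0.5562 -0.1674  0.0831] 128 min [ 0.54  -0.21   0.033] max [ 0.568 -0.11   0.157]
side white plane n [-0.251  0.768  0.589] c [ 0.5223 -0.1901  0.1255] 76 min [ 0.37  -0.208  0.03 ] max [ 0.56  -0.133  0.157]
side black plane n [-0.183  0.61   0.771] c [0.4684 0.0799 0.1433] 228 min [0.44  0.055 0.128] max [0.494 0.102 0.159]
side black plane n [ 0.192 -0.756  0.626] c [0.4727 0.072  0.0979] 178 min [0.44  0.025 0.031] max [0.506 0.103 0.136]
side black plane n [-0.961 -0.275  0.01 ] c [0.498  0.0577 0.1058] 64 min [0.486 0.005 0.031] max [0.512 0.095 0.148]
```

Run:
```python
from h import *
c=dict(np.load("scene0.npz")); W=pts(c)
q=W[270:345,225:270].reshape(-1,3); q=q[(q[:,2]>.15)&(q[:,2]<.18)]
print(len(q),q.mean(0),q.min(0),q.max(0))
L0=np.array([.508,-.071]); ex=np.array([.967,.2546]); d=q.mean(0)[:2]-L0
print("lane",d@ex,d@[-.2546,.967])
from scipy.spatial.transform import Rotation as R
r=R.from_rotvec([*(0.68*ex),0]); print("per-row tilt",(0.68*ex/6).round(4), robot.get_obs()["position"])
```

```text
841 [ 0.77486902 -0.1813694   0.16739416] [ 0.73842542 -0.21062641  0.15020323] [ 0.8002766  -0.14928805  0.17482696]
lane 0.22996228954387463 -0.1746720595731779
per-row tilt [0.1096 0.0289] [6.24353483e-01 1.41089880e-04 2.29671762e-01]
```

send_rows(increments=[0,0,0.0857,-0.76,-2.8,1,1,0,0,0.0857,-0.76,-2.8,1,1,0,0,0.0857,-0.76,-2.8,0,1,0.11,0.029,0,-0.76,-2.8,0,1,0.11,0.029,0,-0.76,-2.8,0,1,0.11,0.029,0,-0.76,-2.8,0,1,0.11,0.029,0,-0.76,-2.8,0,1,0.11,0.029,0,-0.76,-2.8,0,1,0.11,0.029,0,-0.76,-2.8,0,1,0,0,0,0,0,0,1,0,0,0,0,0,0,1])

```text
time: 1.02
position: [0.5555, -0.255, 0.247]
tool_rot: [0.577, 0.744, 0.205, -0.267]
ft_force: [-0.1, 0.4, 0.6]
grip_width: 0.0873
grip_force: 0.0
```

```bash
cat >> h.py <<'E'
from scipy.spatial.transform import Rotation as R
L0=np.array([.508,-.071]); ex=np.array([.967,.2546]); ey=np.array([-.2546,.967])
def st(target=None):
    o=robot.get_obs(); M=R.from_quat(o["tool_rot"]).as_matrix(); p=o["position"]; d=p[:2]-L0
    print("t",o["time"],"p",p.round(4),"lane",(d@ex).round(4),(d@ey).round(4),"toolz lane",(M[:2,2]@ex).round(3),(M[:2,2]@ey).round(3),M[2,2].round(3),"tooly",M[:,1].round(3))
    print("F",o["ft_force"].round(1),"w",o["grip_width"],"gf",o["grip_force"],"q",o["q"].round(2))
    if target is not None: print("to go cm",((np.array(target)-p)*100).round(2))
E
python3 - <<'E'
from h import *
st([.556,-.254,.185]); c=cam("wrist"); cv2.imwrite("pics/w1.png",c["image"][...,::-1])
E
```

```text
t 1.0167 p [ 0.5555 -0.255   0.247 ] lane -0.0009 -0.19 toolz lane 0.001 0.634 -0.774 tooly [ 0.968  0.249 -0.003]
F [-0.1  0.4  0.6] w 0.08727659074550964 gf 0.0 q [-0.78  0.75  1.14  0.35  1.85 -1.03]
to go cm [ 0.05  0.1  -6.2 ]
```

View pics/w1.png

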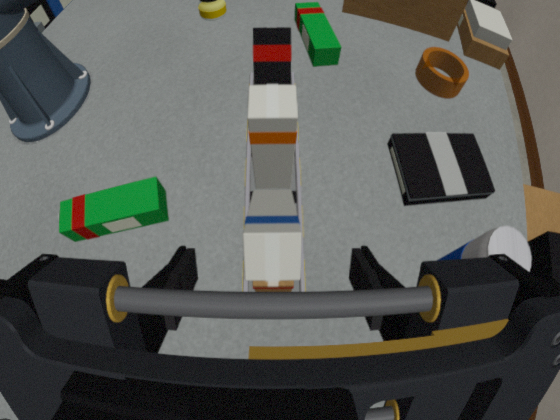

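The wrist view shows the carton's top at column 273, midway between the fingers (190 and 355), so the approach is centred.

send_rows(increments=[0,0,0,0,0,-3.1,1,0,0,0,0,0,-3.1,1,0,0,0,-0.32,1.22,-1.56,1,0,0,0,-0.32,1.22,-1.56,1,0,0,0,-0.32,1.22,-1.56,1,0,0,0,-0.32,1.22,-1.56,1,0,0,0,-0.32,1.22,-1.56,1,0,0,0,0,0,0,1,0,0,0,0,0,0,1])

```text
time: 1.82
position: [0.5407, -0.1886, 0.1115]
tool_rot: [0.574, 0.747, 0.204, -0.266]
ft_force: [0.4, 0.1, 0.7]
grip_width: 0.0869
grip_force: 0.0
```

Run:
```python
from h import *
st([.5395,-.193,.1075]); c=cam("scene"); cv2.imwrite("pics/s2.png",cv2.resize(c["image"][165:290,165:335],None,fx=4,fy=4)[...,::-1])
```

```text
t 1.8167 p [ 0.5407 -0.1886  0.1115] lane 0.0017 -0.122 toolz lane -0.003 0.631 -0.776 tooly [ 0.966  0.258 -0.001]
F [0.4 0.1 0.7] w 0.08693017411721024 gf 0.0 q [-0.72  0.84  1.36  0.36  1.54 -1.11]
to go cm [-0.12 -0.44 -0.4 ]
```

View pics/s2.png

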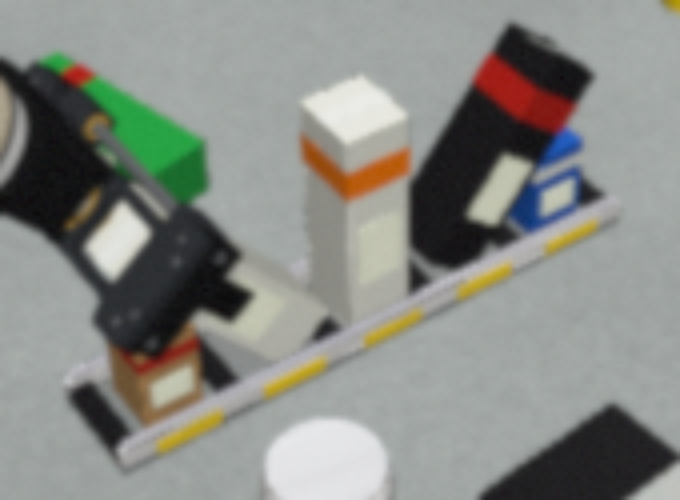

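The finger lies along the carton's near face, mid-width. I apply a small correction, then close.

send_rows(increments=[0,0,0,-0.1,-0.4,-0.3,1,0,0,0,0,0,0,0,0,0,0,0,0,0,0,0,0,0,0,0,0,0,0,0,0,0,0,0,0,0,0,0,0,0,0,0,0,0,0,0,0,0,0,0,0,0,0,0,0,0,0,0,0,0,0,0,0], newtons=30)

```text
time: 2.62
position: [0.5395, -0.1949, 0.1076]
tool_rot: [0.575, 0.746, 0.204, -0.265]
ft_force: [-0.6, -0.2, 0.2]
grip_width: 0.05
grip_force: 30.0
```

Run:
```python
from h import *
st([.527,-.1435,.118])
```

```text
t 2.6167 p [ 0.5395 -0.1949  0.1076] lane -0.0011 -0.1279 toolz lane -0.0 0.631 -0.776 tooly [ 0.967  0.255 -0.001]
F [-0.6 -0.2  0.2] w 0.04999132345537514 gf 29.962638840079308 q [-0.73  0.85  1.36  0.36  1.53 -1.11]
to go cm [-1.25  5.14  1.04]
```

send_rows(increments=[0,0,0,0,0,1,0,0,0,0,0,0,2,0,0,0,0,0,0,2,0,-0.11,-0.029,0,-0.21,0.86,0,0,-0.11,-0.029,0,-0.21,0.86,0,0,-0.11,-0.029,0,-0.21,0.86,0,0,-0.11,-0.029,0,-0.21,0.86,0,0,-0.11,-0.029,0,-0.21,0.86,0,0,-0.11,-0.029,0,-0.21,0.86,0,0,0,0,0,0,0,0,0,0,0,0,0,0,0,0,0,0,0,0,0,0,0])

```text
time: 3.62
position: [0.5276, -0.1435, 0.1581]
tool_rot: [0.61, 0.792, 0.0, 0.0]
ft_force: [0.3, -0.3, -1.4]
grip_width: 0.0499
grip_force: 30.0
```

Run:
```python
from h import *
st([.527,-.1435,.118])
for n in("scene","side"):
    c=cam(n); W=pts(c)
    b=(165,335,130,290) if n=="scene" else (235,345,120,270)
    cv2.imwrite(f"pics/{n}3.png",cv2.resize(c["image"][b[2]:b[3],b[0]:b[1]],None,fx=3.5,fy=3.5)[...,::-1])
    if n=="scene":
        np.savez("p.npz",W=W,im=c["image"])
```

```text
t 3.6167 p [ 0.5276 -0.1435  0.1581] lane 0.0005 -0.0751 toolz lane 0.001 -0.0 -1.0 tooly [0.967 0.255 0.001]
F [ 0.3 -0.3 -1.4] w 0.0498805307847033 gf 29.993224600329995 q [-0.47  0.52  1.7   0.    0.92 -0.73]
to go cm [-0.06 -0.   -4.01]
```

View pics/scene3.png

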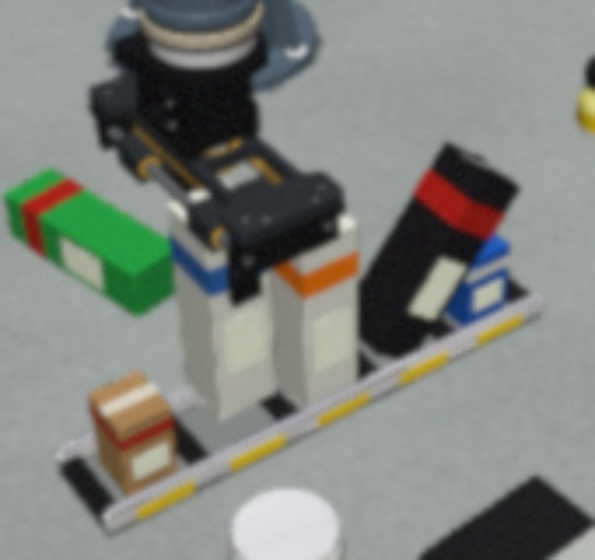

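The carton hangs nearly upright between brown (133,430) and the middle one (315,310), but its edge seems to lean a little. I'll measure the tilt.

Run:
```python
from h import *
d=np.load("p.npz"); W=d["W"]; im=d["im"]
print(W.shape)
q=W.reshape(-1,3); d2=q[:,:2]-L0; L=np.c_[d2@ex,d2@ey,q[:,2]]
k=(abs(L[:,0])<.024)&(L[:,1]>-.13)&(L[:,1]<-.08)&(L[:,2]>.06)&(L[:,2]<.19); p=L[k]
c,*_=np.linalg.lstsq(np.c_[np.ones(len(p)),p[:,0],p[:,2]],p[:,1],rcond=None)
r=p[:,1]-np.c_[np.ones(len(p)),p[:,0],p[:,2]]@c
g=abs(r)<.004; p=p[g]; c,*_=np.linalg.lstsq(np.c_[np.ones(len(p)),p[:,0],p[:,2]],p[:,1],rcond=None)
print(len(p),"y =",c," at z=.05:",c[0]+.05*c[2]," yaw",c[1]," lean",c[2], "z",p[:,2].min())
for lo in (.04,.06,.08,.1,.12,.14,.16):
    s=L[(abs(L[:,0])<.026)&(L[:,1]>-.14)&(L[:,1]<-.07)&(abs(L[:,2]-lo-.01)<.01)]; print(lo,len(s),np.median(s[:,1]).round(4))
```

```text
(420, 560, 3)
418 y = [-0.09644794  0.03674596 -0.00221387]  at z=.05: -0.0965586289816385  yaw 0.03674595508869925  lean -0.002213867751655652 z 0.06073991703098054
0.04 84 -0.0965
0.06 171 -0.0971
0.08 112 -0.0961
0.1 111 -0.0957
0.12 123 -0.0959
0.14 103 -0.0965
0.16 96 -0.0968
```

send_rows(increments=[0,0,0,0,-0.1,-1.2,0,0,0,0,0,0,-1.2,0,0,0,0,0,0,-1.0,0,0,0,0,0,0,-0.2,0,0,0,0,0,0,-0.2,0,0,0,0,0,0,0,0,0,0,0,0,0,0,0])

```text
time: 4.3
position: [0.5273, -0.1448, 0.1198]
tool_rot: [0.611, 0.792, 0.0, 0.0]
ft_force: [-0.0, 0.7, -1.4]
grip_width: 0.0499
grip_force: 30.0
```

Run:
```python
from h import *
st([.527,-.1435,.118])
```

```text
t 4.3 p [ 0.5273 -0.1448  0.1198] lane -0.0001 -0.0763 toolz lane 0.0 -0.0 -1.0 tooly [0.967 0.254 0.   ]
F [-0.   0.7 -1.4] w 0.04985512158244501 gf 29.993457505479455 q [-0.47  0.58  1.73  0.    0.83 -0.73]
to go cm [-0.03  0.13 -0.18]
```

Not in contact yet, so I lower in 1 mm steps.

send_rows(increments=[0,0,0,0,0,-0.1,0,0,0,0,0,0,-0.1,0,0,0,0,0,0,-0.1,0,0,0,0,0,0,0,0,0,0,0,0,0,0,0])

```text
time: 4.72
position: [0.5275, -0.1446, 0.1183]
tool_rot: [0.611, 0.792, 0.0, 0.001]
ft_force: [-0.9, -0.6, 7.0]
grip_width: 0.0497
grip_force: 30.0
```

send_rows(increments=[0,0,0,0,0,-0.1,0,0,0,0,0,0,0,0,0,0,0,0,0,0,0])

```text
time: 4.97
position: [0.5275, -0.1447, 0.1182]
tool_rot: [0.61, 0.792, 0.0, 0.001]
ft_force: [-2.6, 0.1, 13.9]
grip_width: 0.0502
grip_force: 30.0
```

The foot is on the floor at the expected height. I open and rise.

send_rows(increments=[0,0,0,0,0,0.15,0,0,0,0,0,0,0,1,0,0,0,0,0,0,1,0,0,0,0,0,0,1,0,0,0,0,0,0,1,0,0,0,0,0,0,1,0,0,0,0,0,0,1,0,0,0,0,0,1,1,0,0,0,0,0,2,1,0,0,0,0,0,3,1,0,0,0,0,0,3,1,0,0,0,0,0,3,1,0,0,0,0,0,1,1])

```text
time: 6.05
position: [0.5292, -0.1454, 0.2522]
tool_rot: [0.611, 0.792, 0.001, 0.004]
ft_force: [1.0, -0.4, 0.8]
grip_width: 0.0874
grip_force: 0.0
```

Run:
```python
from h import *
# black mirrored: TCP lane y +.1259 z .1075 ; standoff lane y .1888 z .1852
for y,z in((.1888,.247),(.1888,.185),(.1259,.1075),(.075,.118)):
    p=L0+y*ey; print(p.round(4),z)
st([*(L0+.1888*ey),.247])
c=cam("scene"); W=pts(c); q=W.reshape(-1,3); d2=q[:,:2]-L0; L=np.c_[d2@ex,d2@ey,q[:,2]]
for nm,a,b,z0,z1 in(("white",-.12,-.06,.161,.172),("mid",-.04,.04,.161,.172),("brown",-.18,-.11,.070,.081),("blue",.11,.19,.07,.081)):
    k=(abs(L[:,0])<.04)&(L[:,1]>a)&(L[:,1]<b)&(L[:,2]>z0)&(L[:,2]<z1); p=L[k]
    if len(p)>10: print(nm,len(p),np.round(cv2.minAreaRect((p[:,:2]*1000).astype(np.float32))[0],1),cv2.minAreaRect((p[:,:2]*1000).astype(np.float32))[1:],np.median(p,0).round(4))
```

```text
[0.4599 0.1116] 0.247
[0.4599 0.1116] 0.185
[0.4759 0.0507] 0.1075
[0.4889 0.0015] 0.118
t 6.05 p [ 0.5292 -0.1454  0.2522] lane 0.0016 -0.0773 toolz lane 0.007 -0.006 -1.0 tooly [0.967 0.254 0.007]
F [ 1.  -0.4  0.8] w 0.08740486073122498 gf 0.0 q [-0.47  0.4   1.61  0.    1.13 -0.73]
to go cm [-6.93 25.69 -0.52]
white 271 [  0.9 -80. ] ((53.31073760986328, 39.356689453125), 0.15047724545001984) [ 0.0034 -0.0805  0.1669]
mid 296 [-1.  -0.5] ((49.70188903808594, 51.23497009277344), 89.02436065673828) [ 0.0018 -0.0033  0.167 ]
brown 261 [  -2.5 -150.7] ((41.96705627441406, 47.270816802978516), 87.71004486083984) [ 0.0008 -0.1523  0.0769]
blue 64 [ 19.1 140.3] ((15.188896179199219, 59.679931640625), 15.241147994995117) [0.0188 0.1502 0.0762]
```

White and its neighbours are in place. Now the black carton, mirrored.

send_rows(increments=[0,0,0,-0.87,3.2,0,1,0,0,0,-0.87,3.2,0,1,-0.11,-0.029,0,-0.87,3.2,0,1,-0.11,-0.029,0,-0.87,3.2,0,1,-0.11,-0.029,0,-0.87,3.2,0,1,-0.11,-0.029,0,-0.87,3.2,0,1,-0.11,-0.029,0,-0.87,3.2,0,1,-0.11,-0.029,0,-0.87,3.2,0,1,0,0,0,0,0,0,1,0,0,0,0,0,0,1])

```text
time: 6.93
position: [0.4594, 0.0984, 0.2439]
tool_rot: [0.578, 0.757, -0.19, 0.237]
ft_force: [0.2, -0.1, -0.2]
grip_width: 0.0871
grip_force: 0.0
```

Run:
```python
from h import *
st([.46,.1115,.185]); c=cam("wrist"); cv2.imwrite("pics/w4.png",c["image"][...,::-1])
```

```text
t 6.9333 p [0.4594 0.0984 0.2439] lane -0.0039 0.1761 toolz lane -0.007 -0.579 -0.815 tooly [ 0.966  0.26  -0.013]
F [ 0.2 -0.1 -0.2] w 0.08707172905764182 gf 0.0 q [ 0.34  0.41  1.8  -0.7   1.11  0.45]
to go cm [ 0.06  1.31 -5.89]
```

View pics/w4.png

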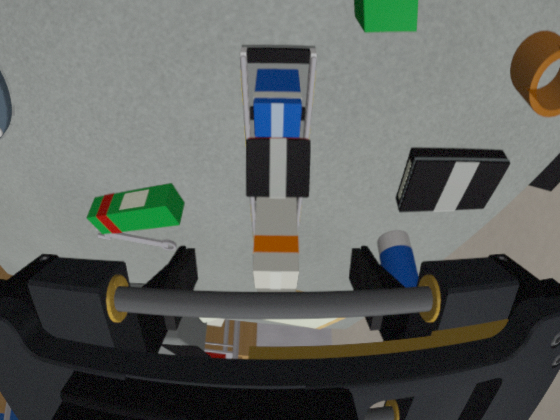

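The black carton's top is at column 278, between the fingers (190 and 355). I make up the last bit of tilt, then descend along its axis.

send_rows(increments=[-0.064,-0.017,0,0.1,1.3,-0.9,1,0,0,0,0,0,-2.5,1,0,0,0,0,0,-2.5,1,0,0,0,0.32,-1.22,-1.55,1,0,0,0,0.32,-1.22,-1.55,1,0,0,0,0.32,-1.22,-1.55,1,0,0,0,0.32,-1.22,-1.55,1,0,0,0,0,0,0,1,0,0,0,0,0,0,1,0,0,0,0,0,0,1])

```text
time: 7.82
position: [0.4757, 0.0567, 0.1255]
tool_rot: [0.578, 0.744, -0.208, 0.263]
ft_force: [-0.6, 0.1, 0.2]
grip_width: 0.0869
grip_force: 0.0
```

Run:
```python
from h import *
st([.476,.0507,.1075])
```

```text
t 7.8167 p [0.4757 0.0567 0.1255] lane 0.0013 0.1317 toolz lane -0.011 -0.632 -0.775 tooly [ 0.969  0.246 -0.007]
F [-0.6  0.1  0.2] w 0.08694319431352769 gf 0.0 q [ 0.28  0.65  1.9  -0.94  0.89  0.75]
to go cm [ 0.03 -0.6  -1.8 ]
```

send_rows(increments=[0,0,0,0,-0.3,-0.9,1,0,0,0,0,-0.3,-0.8,1,0,0,0,0,0,0,1,0,0,0,0,0,0,0,0,0,0,0,0,0,0,0,0,0,0,0,0,0,0,0,0,0,0,0,0,0,0,0,0,0,0,0,0,0,0,0,0,0,0,0,0,0,0,0,0,0], newtons=30)

```text
time: 8.65
position: [0.4753, 0.0521, 0.1081]
tool_rot: [0.576, 0.745, -0.208, 0.263]
ft_force: [0.5, -0.1, 0.5]
grip_width: 0.05
grip_force: 30.0
```

Run:
```python
from h import *
st([.4889,.0015,.158])
```

```text
t 8.65 p [0.4753 0.0521 0.1081] lane -0.0003 0.1274 toolz lane -0.009 -0.632 -0.775 tooly [ 0.968  0.249 -0.007]
F [ 0.5 -0.1  0.5] w 0.04999576470162488 gf 29.994328734464943 q [ 0.27  0.68  1.91 -0.98  0.86  0.8 ]
to go cm [ 1.36 -5.06  4.99]
```

send_rows(increments=[0,0,0,0,0,1,0,0,0,0,0,0,2,0,0,0,0,0,0,2,0,0.083,0.022,0,0.17,-0.63,0,0,0.083,0.022,0,0.17,-0.63,0,0,0.083,0.022,0,0.17,-0.63,0,0,0.083,0.022,0,0.17,-0.63,0,0,0.083,0.022,0,0.17,-0.63,0,0,0.083,0.022,0,0.17,-0.63,0,0,0.083,0.022,0,0.17,-0.63,0,0,0.083,0.022,0,0.17,-0.63,0,0,0,0,0,0,0,0,0,0,0,0,0,0,0,0,0,0,0,0,0,0,0])

```text
time: 9.82
position: [0.4877, 0.002, 0.1575]
tool_rot: [0.61, 0.792, -0.004, -0.005]
ft_force: [-0.0, -0.0, -1.7]
grip_width: 0.0494
grip_force: 30.0
```

Run:
```python
from h import *
st([.4889,.0015,.120])
for n in("scene","side"):
    c=cam(n); W=pts(c)
    if n=="side": cv2.imwrite("pics/side5.png",cv2.resize(c["image"][100:270,225:345],None,fx=3.3,fy=3.3)[...,::-1])
    q=W.reshape(-1,3); d2=q[:,:2]-L0; L=np.c_[d2@ex,d2@ey,q[:,2]]
    print(n)
    for lo in (.04,.06,.08,.1,.12,.14):
        k=(abs(L[:,0])<.02)&(abs(L[:,2]-lo-.01)<.01)
        s=L[k&(L[:,1]>(.085 if n=="side" else .035))&(L[:,1]<(.12 if n=="side" else .07))]
        if len(s)>3: print(lo,len(s),np.median(s[:,1]).round(4))
```

```text
t 9.8167 p [0.4877 0.002  0.1575] lane -0.0011 0.0758 toolz lane -0.013 0.003 -1.0 tooly [ 0.967  0.255 -0.013]
F [-0.  -0.  -1.7] w 0.049371580498618596 gf 29.99552708817646 q [-0.22  0.46  1.84 -0.    0.86 -0.48]
to go cm [ 0.12 -0.05 -3.75]
scene
0.04 38 0.0524
0.06 55 0.0521
0.08 49 0.052
0.1 56 0.0522
0.12 56 0.0518
0.14 61 0.0515
side
0.04 45 0.0976
0.06 100 0.0991
0.08 107 0.0984
0.1 112 0.0986
0.12 112 0.0982
0.14 117 0.098
```

View pics/side5.png

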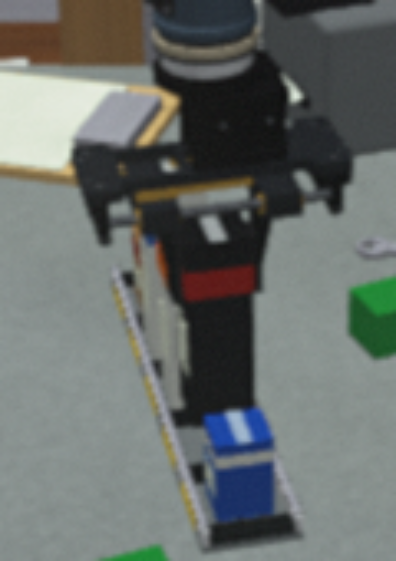

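The black carton (about (215,330) in the crop) hangs upright over its pocket and clear of the blue one. I lower it.

send_rows(increments=[0.003,-0.012,0,0.1,0,-1.2,0,0,0,0,0,0,-1.2,0,0,0,0,0,0,-0.9,0,0,0,0,0,0,-0.2,0,0,0,0,0,0,-0.2,0,0,0,0,0,0,-0.1,0,0,0,0,0,0,0,0,0,0,0,0,0,0,0])

```text
time: 10.58
position: [0.4893, 0.0024, 0.1208]
tool_rot: [0.61, 0.792, 0.001, -0.001]
ft_force: [-2.1, 1.4, 6.0]
grip_width: 0.0502
grip_force: 30.0
```

send_rows(increments=[0,0,0,0,0,-0.1,0,0,0,0,0,0,0,0,0,0,0,0,0,0,0])

```text
time: 10.83
position: [0.4893, 0.0024, 0.1207]
tool_rot: [0.61, 0.792, 0.002, -0.001]
ft_force: [-3.6, 3.7, 15.0]
grip_width: 0.0501
grip_force: 30.0
```

send_rows(increments=[0,0,0,0,0,0.15,0,0,0,0,0,0,0,1,0,0,0,0,0,0,1,0,0,0,0,0,0,1,0,0,0,0,0,0,1,0,0,0,0,0,0,1,0,0,0,0,0,0,1,0,0,0,0,0,1,1,0,0,0,0,0,2,1,0,0,0,0,0,3,1,0,0,0,0,0,3,1,0,0,0,-2,0,3,1,0,0,0,-2,0,3,1,0,0,0,0,0,3,1,0,0,0,0,0,0,1,0,0,0,0,0,0,1])

```text
time: 12.17
position: [0.4508, 0.0014, 0.3022]
tool_rot: [0.61, 0.792, 0.003, 0.002]
ft_force: [0.0, 0.1, -0.5]
grip_width: 0.0869
grip_force: 0.0
```

Run:
```python
from h import *
st()
for n in("scene","side"):
    c=cam(n); W=pts(c)
    q=W.reshape(-1,3); d2=q[:,:2]-L0; L=np.c_[d2@ex,d2@ey,q[:,2]]
    for nm,y,z in(("white",-.075,.166),("mid",0,.166),("black",.075,.166),("brown",-.15,.076),("blue",.15,.076)):
        p=L[(abs(L[:,0])<.04)&(abs(L[:,1]-y)<.037)&(abs(L[:,2]-z)<.006)]
        if len(p)>10: r=cv2.minAreaRect((p[:,:2]*1000).astype(np.float32)); print(n,nm,len(p),np.round(r[0],1),np.round(r[1],1),round(r[2],1),"z",np.median(p[:,2]).round(4))
    b=(165,335,130,290) if n=="scene" else (225,345,100,270)
    cv2.imwrite(f"pics/{n}6.png",cv2.resize(c["image"][b[2]:b[3],b[0]:b[1]],None,fx=3.4,fy=3.4)[...,::-1])
```

```text
t 12.1667 p [0.4508 0.0014 0.3022] lane -0.0369 0.0845 toolz lane 0.006 0.0 -1.0 tooly [0.967 0.255 0.006]
F [ 0.   0.1 -0.5] w 0.08690666596100163 gf 0.0 q [-0.25  0.19  1.76  0.    1.18 -0.51]
scene white 330 [  0.2 -74.8] [48.3 53.5] 89.1 z 0.1669
scene mid 300 [-1.2 -1.5] [52.5 48.2] 1.8 z 0.1666
scene black 281 [ 2.  73.3] [48.3 52.7] 89.2 z 0.1668
scene brown 260 [  -2.2 -150.8] [42.1 47.4] 89.1 z 0.0769
scene blue 180 [ -1.4 149.1] [46.2 43.6] 2.8 z 0.077
side white 179 [  1.2 -71.6] [49.7 53.7] 4.2 z 0.165
side mid 203 [-1.4  1.1] [49.6 50.2] 89.0 z 0.1648
side black 237 [ 1.9 74.2] [55.5 49.9] 89.4 z 0.1649
side blue 211 [ -1.8 151.1] [43.7 44.6] 0.6 z 0.0751
```

View pics/scene6.png

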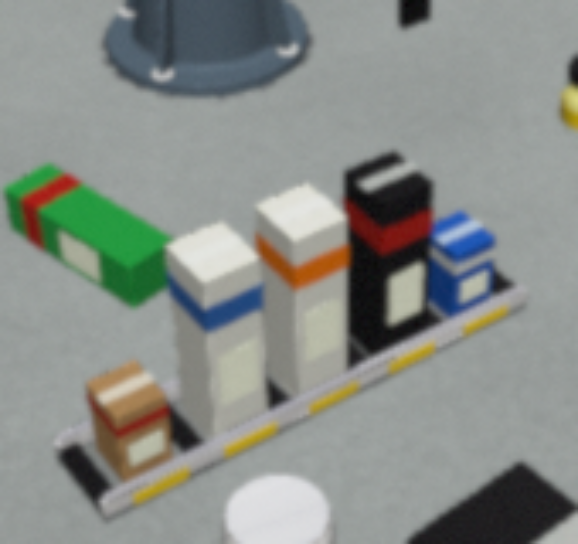

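All five cartons stand upright in their pockets: white at (215,330), middle at (303,290), black at (390,255). Each is within about 4 mm of its pocket centre, and the gripper is clear.

```bash
python3 -c "
from rig import robot
print(robot.hand_in())"
```

```text
the job is handed in; nothing more can be done
None
```

The job is handed in: both cartons stand upright and released, within about 4 mm of their pocket centres by camera; the other lane cartons are still standing in place, and nothing else was touched. The hand-in gave no verdict.

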